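# Find the pump foot that rocks and press its shim tight

## Robot

A 7-joint arm with a two-finger parallel gripper is mounted at the origin on the work surface. World frame = base frame: x ahead of the robot, y to its left, z up, the work surface at z = 0. Lengths are in mm, angles in rad, forces in N, time in s.
With the tool pointing down it reaches from about 400 to 875 mm from the base axis. Payload 4.4 kg.
Tool frame: the origin (TCP) lies midway between the tips of the shut fingers; the grasp point (between the pads) lies 19 mm behind it; z points along the fingers, y is the line along which they close (so a half turn about z gives the same grasp; the last joint's range is limited). The gripper opens to 85 mm and grips with 20 to 120 N. Pads are 22 mm wide; open, the fingers measure 114 mm over their backs; the gripper's body (76 mm by 85 mm) begins 54 mm behind the grasp point. The pads swing forward as they close: fully open they stand 13 mm farther back than shut.
Start: joints at [-1.381, 0.628, 0.038, 1.517, -0.027, 0.996, -0.02], TCP at [164.438, 628.87, 231.313] pointing down, gripper open.
Joint ranges: [-3.06, 3.06], [-0.37, 2.12], [-1.25, 1.32], [0.18, 2.47], [-1.1, 4.24], [0.23, 1.98], [-2.94, 2.94]. Speed limits (rad/s): [2.57, 2.57, 3.14, 3.14, 3.14, 3.14, 3.14].

## Interface

Orientations are given as [roll, pitch, yaw] about the fixed x, y, z axes, in that order (R = Rz(yaw) Ry(pitch) Rx(roll)).
In Python, from cell import readout, optics, order gives the robot as it stands.
- The arm moves only by the shell command python3 -m jog 'ROWS'. ROWS is a JSON object of lists of equal length, an entry for each row: "claw": the opening, from 0 (shut) to 1 (fully open); "xyz": the shift along the tool's x, y, z each as a share of 0.1 m, from -1 to 1, a list of three; "twist": the turn, a rotation vector about the tool's x, y, z each as a share of 180 degrees, from -1 to 1, a list of three. A call has 1 to 12 rows; each row shifts and turns the commanded pose from where the row before left it, along the tool's axes as they then stand; what a row does not reach is not made up. A row lasts 1/8 s, in which the tool goes at most 62.5 mm and 10.7 degrees, less where a joint would pass 70% of its speed; a pose out of reach is approached as far as the arm can. A call with a number of a shift or a turn outside -1 to 1 is refused whole. A call with a gripper value outside its range is refused whole. The fingers move at their own pace and stop on an object; the grip force is fixed at half the most. Time passes only in rows, so rows that do not move let the fingers close. It gives the time, the measured TCP pose, the force, the opening and the grip force at its end, in the units of the state.
- readout.read_state(): the state, without advancing time (a new reading comes with each control period).
- optics.get_image(name): name is "side" or "top" or "wrist"; returns a dict with "color" (480x640x3 uint8, red, green, blue), "fovy" (degrees; the focal length in pixels is half the picture's height over the tangent of half this angle, whatever the lens; pixels are square), "cx", "cy" (the principal point, pixels), "view" (4x4, takes a point from world to camera coordinates). Camera axes: x right, y up, looking along -z (the intrinsics and any distortion apply to the point x, -y, -z); pixel columns grow to the right and rows downward; lengths in mm; the calibration is good to about 2 mm. A picture is of the moment at which its call begins. There is no depth.
- order.finish_job(): hands the job in; it is judged then, once.
Trained networks look in the newest picture that a camera, given by its name, has taken for a name from the list of things; names that differ only in an ending like _2 or _b are one class to them, and where a whole thing is asked for, a point or a joint stands for the part that bears it (a point fixed in the world has none). Each returns a list of dicts, best first, with "score" (0 to 1); they miss things now and then, are a little off and sometimes report something else, mostly with a low value. They report only what shows in the picture. A call takes as long as a camera call.
- optics.boxes_of(camera, label): "rect" ([left, top, width, height] in pixels, round what is visible of it).
The state is a dict: "clock": time; "qpos": joint angles; "qd": joint speeds; "tau": joint torques, N m; "eef_pos": TCP position; "tool_rot": TCP orientation; "force": force on the tool from outside, world axes, zero at the start; "torque": the same for the moment, N m; "width": finger opening in mm; "gripper_force": force on a finger pad.
Only numpy, scipy, OpenCV 4.12 (cv2) and the standard library are available. Lean on these libraries where they do the work, as an engineer would, in place of code of your own. Each camera call takes 0.05 s, during which the arm holds its last target. There are 200 camera calls.

## Task

One foot of the oil pump's base plate rocks. Press down on the feet with the fingertips to find the one that dips, then press that foot's wedge shim in until it bears flat and tight under the foot, without jacking the pump up. Leave the other three shims as they are; nothing is to be picked up, the pump stays in its place, and the bottle and tools around it are left alone.

Things in the scene. Friction and masses are not known exactly. Their poses are not given: they have to be found in the camera images.
- pump: Oil pump set (blue motor, gear pump, 6 kg) on a grey base plate, 214 x 160 x 12 mm, with four feet (44 mm along x, 47 mm along y) standing out at its long sides, centred at x = +-85, y = +-103 mm. Origin 30 mm above the bench under the plate's centre, level with the feet's bearing pads; x along the shaft from motor to pump, z up. Motor: 148 mm above the bench, within 45 mm of the shaft line.
- bed: Flat steel sole plate fixed to the bench, 10 mm thick, under the pump and all shims: x = -180 to 135, y = +-142 mm. Origin on the bench under the pump's centre, axes as the pump's. Two spring hold-down bolts on it (x = +-97, y = 0, top 98 mm above the bench) keep the pump level.
- foot_1 (a point): Centre of the top face of the pump's foot at -x, +y (pump axes), the place to press; 45 mm above the bench when level. A foot on a tight shim gives up to 1 mm under 10 N; the one on the loose shim dips 2 to 4 mm under 3 to 8 N, stops there on the shim, and comes back up when let go.
- foot_2 (a point): The same point of the pump's foot at -x, -y (pump axes); as foot_1.
- foot_3 (a point): The same point of the pump's foot at +x, +y (pump axes); as foot_1.
- foot_4 (a point): The same point of the pump's foot at +x, -y (pump axes); as foot_1.
- shim_a: Sliding upper half (bright steel, 36 mm wide) of one of four wedge shims, one under each foot; which shim lies under which foot differs. Origin: middle of its upright outer end face, the place to press it in, 44 to 76 mm out from its foot's centre towards the pump's -x, at the foot's y. The face is 36 mm wide and 15 mm high, its top edge 26 to 30 mm above the bench. Axes as the pump's.
- shim_b: Another of the four, as shim_a; they differ in length and in the height of the origin on the face, so how far one stands out does not tell if it is loose. Pressed towards the pump's +x, it slides up a fixed darker lower wedge (40 mm wide, out to 40 mm from the foot's centre), rising 1 in 7 with its top level, until the top bears on the foot.
- shim_c: Another of the four, as shim_a. The loose one slides with 7 to 11 N for 18 to 28 mm until it bears on the foot; then the push climbs 1 to 2 N a mm, and at 15 to 25 N it is tight. Pressed with over 35 N, a tight shim creeps on and jacks up its foot. A shim stays where it is left.
- shim_d: Another of the four, as shim_a.
- oil_bottle: Grey plastic oil bottle, 72 mm across, 190 mm high, standing on the bench; leave it alone. Origin: centre of its base.
- hammer: Hammer lying on the bench to the robot's right; leave it alone. Origin on the bench under its middle.
- socket: Steel socket standing on the bench, 32 mm across, 45 mm high; leave it alone. Origin: centre of its base.

How it is judged (in metres and radians):
On the way, in this order (a step that is already met when the one before it is completed fails the run):
1. the loose foot is pressed down by the fingers until the base plate rocks (more than 0.9 degrees) (angle between pump's own z axis and vertical above 0.016 rad and contact force between the fingers and pump above 1 N), for 0.1 s.
2. its shim is pressed in: all four shims bear on the base plate, with the plate level (contact force between each of shim_a, shim_b, shim_c, shim_d and pump above 0.5 N and angle between pump's own z axis and vertical below 0.008 rad), for 0.2 s.
At the end, for the whole second after the job is handed in: All four shims bear on the base plate (each carries more than 0.5 N), so that no foot rocks; the plate is level within 0.45 degrees, at rest and within 6 mm of its place; the bystanders are within 20 mm of where they stood (all of step 2 and distance of pump from where it was at the start of the episode below 0.006 m and linear speed of pump below 0.01 m/s and distance of each of oil_bottle, hammer, socket from where it was at the start of the episode below 0.02 m); the robot touches nothing.
It fails at once if more than one shim is moved (over 4 mm) (distance of each of shim_a, shim_b from where it was at the start of the episode above 0.004 m or distance of each of shim_a, shim_c from where it was at the start of the episode above 0.004 m or distance of each of shim_a, shim_d from where it was at the start of the episode above 0.004 m or distance of each of shim_b, shim_c from where it was at the start of the episode above 0.004 m or distance of each of shim_b, shim_d from where it was at the start of the episode above 0.004 m or distance of each of shim_c, shim_d from where it was at the start of the episode above 0.004 m).
It fails at once if the pump is lifted or shifted (more than 10 mm) (distance of pump from where it was at the start of the episode above 0.01 m).
It fails at once if a bystander is moved more than 20 mm, or picked up (distance of any of oil_bottle, hammer, socket from where it was at the start of the episode above 0.02 m).
It also fails if it takes over 61 s, if anything falls off the work surface, if the arm or the gripper's body presses on something with over 40 N, if the wrist force passes 120 N, or if a joint passes its speed limit or range.

## Working session

There is one attempt and no reset: what is moved stays moved. The work goes in short steps, Python scripts to look and compute and a shell command to move; the robot and the scene stay as the last step left them, time stands still between calls to the robot, and variables do not carry over. Pictures are saved under pics/ and viewed, at most 10 in all, crops included, and the job is handed in when it is done.

```bash
mkdir -p pics; ls
python3 - <<'E'
from cell import readout, optics
import cv2
s=readout.read_state();print({k:(v if not hasattr(v,'tolist') else v.tolist()) for k,v in s.items()})
for c in ["top","side"]:
    d=optics.get_image(c);cv2.imwrite(f"pics/{c}0.png",d["color"][:,:,::-1]);print(c,{k:d[k] for k in d if k!="color"})
    for l in ["pump","bed","foot_1","shim_a","oil_bottle","hammer","socket"]:
        print(l,[(round(b["score"],2),[round(x) for x in b["rect"]]) for b in optics.boxes_of(c,l)])
E
```

```text
pics
{'clock': 0.0, 'qpos': [-1.3808234126593926, 0.62930541283736, 0.03845287479675167, 1.5183682094696993, -0.026989334922009035, 0.9963354144187793, -0.02000837905900992], 'qd': [0.0007967582990211898, -0.0003886873895589774, -0.0008442555448754604, 8.886556548870896e-05, 0.0015298076753048934, -0.00037170518065584587, -0.000326787258921551], 'tau': [-0.0004872930730925873, -56.34030818939209, 1.2262774631381035, -19.343664050102234, 0.011003070103470236, 0.010564661643002182, -5.945105527871419e-06], 'eef_pos': [164.2664630768366, 628.2458011017624, 230.415634144025], 'tool_rot': [-3.1396949609466627, 3.85936494013972e-05, 2.885808362627889], 'force': [0.5513595624772764, 0.23598407149234743, -0.1255508440277162], 'torque': [-0.020494649918965244, 0.025221385942667762, -0.025753873245944713], 'gripper_force': 0.0, 'width': 85.34645307016581}
top {'fovy': 53.37013564605774, 'cx': 315.6336249196695, 'cy': 235.4155821571503, 'view': array([[ 1.54795361e-02, -9.99755616e-01,  1.57826584e-02,
         7.72428216e+00],
       [ 9.97909674e-01,  1.64375915e-02,  6.24986971e-02,
        
[... 689 characters left out ...]
93463031511405, 'view': array([[-8.98799431e-01, -4.38319538e-01,  5.96367766e-03,
         5.05218460e+02],
       [ 2.56930488e-01, -5.15730501e-01,  8.17318038e-01,
        -1.79547004e+02],
       [-3.55170815e-01,  7.36137238e-01,  5.76155933e-01,
        -1.26782444e+03],
       [ 0.00000000e+00,  0.00000000e+00,  0.00000000e+00,
         1.00000000e+00]])}
pump [(0.96, [247, 186, 98, 92])]
bed [(0.79, [237, 214, 124, 85]), (0.5, [254, 185, 90, 93])]
foot_1 [(0.82, [246, 184, 98, 91])]
shim_a [(0.6, [337, 257, 18, 15]), (0.41, [246, 222, 39, 25])]
oil_bottle [(0.98, [229, 320, 51, 100]), (0.67, [246, 185, 98, 95])]
hammer [(0.59, [315, 153, 48, 22])]
socket [(0.88, [170, 335, 15, 24])]
```

Run:
```python
import cv2,numpy as np
t=cv2.imread("pics/top0.png");s=cv2.imread("pics/side0.png")
cv2.imwrite("pics/top0c.png",cv2.resize(t[140:340,240:440],(800,600)[1:]*2,interpolation=cv2.INTER_CUBIC))
cv2.imwrite("pics/side0c.png",cv2.resize(s[160:310,210:410],(800,600),interpolation=cv2.INTER_CUBIC))
```

```text
(no output)
```

View pics/top0c.png

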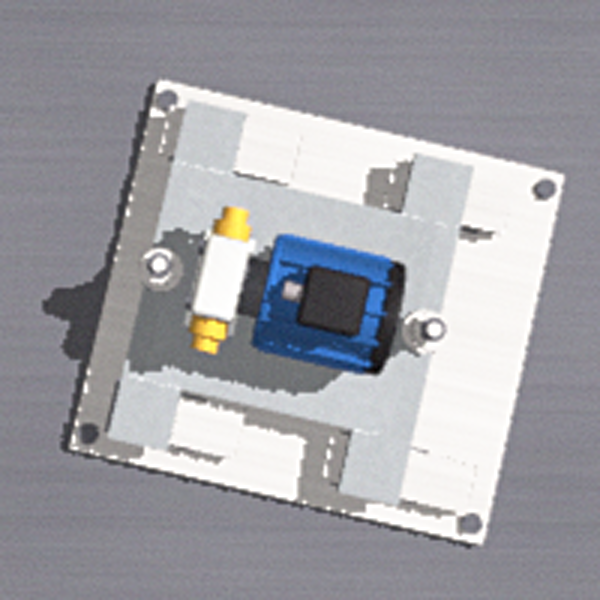

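View pics/side0c.png

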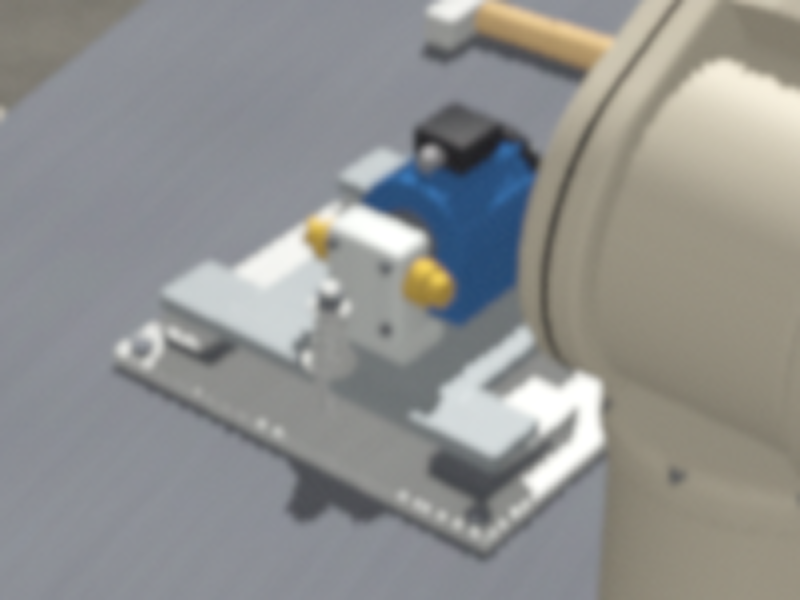

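View pics/top0.png

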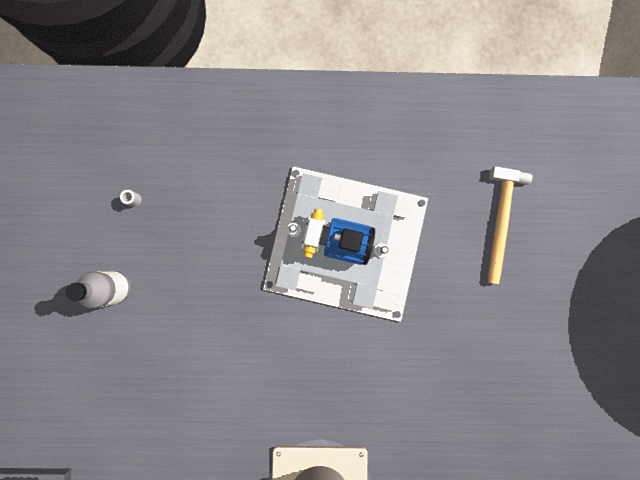

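```bash
cat > h.py <<'E'
import numpy as np, json, os
from scipy.spatial.transform import Rotation as R
from cell import readout, optics
def ray(d,u,v):
    f=240/np.tan(np.radians(d["fovy"]/2)); V=np.array(d["view"]); M=V[:3,:3]
    c=-M.T@V[:3,3]; r=M.T@np.array([(u-d["cx"])/f,-(v-d["cy"])/f,-1]); return c,r
def bp(d,u,v,z):
    c,r=ray(d,u,v); return c+r*(z-c[2])/r[2]
def pr(d,p):
    f=240/np.tan(np.radians(d["fovy"]/2)); V=np.array(d["view"]); q=V[:3,:3]@np.asarray(p,float)+V[:3,3]
    return np.array([d["cx"]+f*q[0]/-q[2], d["cy"]-f*q[1]/-q[2]])
def pose(): return np.load("pump.npy")  # X,Y,yaw
def W(x,y,z):
    X,Y,a=pose(); return np.array([X+np.cos(a)*x-np.sin(a)*y,Y+np.sin(a)*x+np.cos(a)*y,z])
def to(p,yaw=None):
    s=readout.read_state(); Rt=R.from_euler("xyz",s["tool_rot"])
    print("shift tool /100mm",np.round(Rt.inv().apply(np.array(p)-s["eef_pos"])/100,3))
    if yaw is not None: print("twist/180",np.round((Rt.inv()*R.from_euler("xyz",[np.pi,0,yaw])).as_rotvec()/np.pi,4))
E
python3 - <<'E'
from h import *
from scipy.optimize import least_squares
d=optics.get_image("top")
px=[(155,82),(565,175),(483,545),(70,450)]; B=[(135,-142),(-180,-142),(-180,142),(135,142)]
P=np.array([bp(d,240+u/3,140+v/3,10)[:2] for u,v in px])
# feet outer corners (z=45): seen tops in the crop
fp=[(188,100),(246,112),(416,152),(473,165),(398,503),(341,490),(166,450),(107,438)]
FB=[(107,-126.5),(63,-126.5),(-63,-126.5),(-107,-126.5),(-107,126.5),(-63,126.5),(63,126.5),(107,126.5)]
Q=np.array([bp(d,240+u/3,140+v/3,45)[:2] for u,v in fp])
def fit(P,B):
    P,B=np.array(P),np.array(B)
    f=lambda p:(P-(np.array([[np.cos(p[2]),-np.sin(p[2])],[np.sin(p[2]),np.cos(p[2])]])@B.T).T-p[:2]).ravel()
    r=least_squares(f,[560,-10,1.35]);return r.x,r.fun.reshape(-1,2)
for a in ((P,B),(Q,FB)):
    x,e=fit(*a);print(x.round(3),e.round(1).tolist())
x,e=fit(np.vstack([P,Q]),np.array(B+FB));print(x);np.save("pump.npy",x)
print("bottle",bp(d,110,289,0),"hammer",bp(d,510,176,20),"socket",bp(d,130,198,30))
for i,(a,b) in enumerate([(-85,103),(-85,-103),(85,103),(85,-103)]):print(i+1,W(a,b,45).round(1))
print("yaw tool y=pump x",x[2]+np.pi/2); to(W(-85,103,100),x[2]+np.pi/2); to(W(-150,0,230))
E
```

```text
[552.823 -30.016   1.361] [[-1.1, 0.6], [-0.5, -0.6], [0.9, 0.9], [0.7, -0.9]]
[554.513 -30.062   1.359] [[-1.9, -0.5], [-0.7, 0.2], [-1.4, -0.5], [-0.9, 0.9], [1.9, 0.5], [1.3, -1.6], [1.5, 0.8], [0.2, 0.1]]
[553.95805336 -30.04817904   1.36005392]
bottle [439.40382674 472.41667625   0.        ] hammer [ 706.13921762 -417.86903225   20.        ] socket [640.00450233 424.98737828  30.        ]
1 [435.5 -91.6  45. ]
2 [ 636.9 -134.7   45. ]
3 [471.   74.6  45. ]
4 [672.5  31.5  45. ]
yaw tool y=pump x 2.9308502429016556
shift tool /100mm [-4.445 -6.285  1.313]
twist/180 [ 0.     -0.     -0.0144]
shift tool /100mm [-5.504 -6.888  0.013]
```

```bash
python3 -m jog '{"claw":[0,0,0,0,0,0,0,0,0,0,0,0],"xyz":[[-0.365,-0.381,0],[-0.365,-0.381,0],[-0.365,-0.381,0],[-0.365,-0.381,0],[-0.365,-0.381,0],[-0.365,-0.381,0],[-0.365,-0.381,0],[-0.365,-0.381,0],[-0.365,-0.381,0],[-0.365,-0.381,0],[-0.365,-0.381,0],[-0.355,-0.379,0]],"twist":[[0,0,0],[0,0,0],[0,0,0],[0,0,0],[0,0,0],[0,0,0],[0,0,0],[0,0,0],[0,0,0],[0,0,0],[0,0,0],[0,0,-0.0144]]}'
python3 - <<'E'
from h import *
import cv2
s=readout.read_state();print(s["eef_pos"],s["tool_rot"],s["force"],s["clock"])
d=optics.get_image("wrist");cv2.imwrite("pics/w1.png",d["color"][:,:,::-1])
print([(pr(d,W(*p)).round()).tolist() for p in [(85,103,45),(-85,103,45),(85,-103,45),(-85,-103,45)]])
for l in ["shim_a","pump","foot_1"]: print(l,[(round(b["score"],2),[round(x) for x in b["rect"]]) for b in optics.boxes_of("wrist",l)])
to(W(85,103,60),pose()[2]+np.pi/2)
E
```

```text
clock: 2.35
eef_pos: [472.5, 74.7, 231.6]
tool_rot: [3.141, 0.001, 2.932]
force: [0.3, 0.2, 0.8]
width: -0.3
gripper_force: 0.0
[472.54754137  74.68288488 231.61793786] [3.14106051e+00 8.84355176e-04 2.93209299e+00] [0.25777779 0.16732106 0.84543549] 2.35
[[326.0, 205.0], [140.0, 204.0], [326.0, 389.0], [170.0, 389.0]]
shim_a [(0.93, [126, 361, 26, 34]), (0.87, [252, 177, 50, 43]), (0.67, [72, 180, 116, 42])]
pump [(0.96, [116, 178, 234, 229])]
foot_1 [(0.63, [114, 178, 238, 228])]
shift tool /100mm [ 0.006 -0.008  1.713]
twist/180 [ 0.0001 -0.     -0.0009]
```

View pics/w1.png

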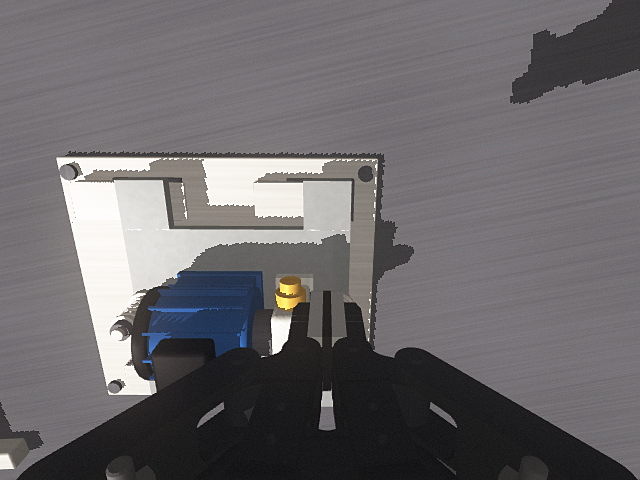

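```bash
python3 -m jog '{"claw":[0,0,0,0,0],"xyz":[[0,0,0.6],[0,0,0.6],[0,0,0.57],[0,0,0],[0,0,0]],"twist":[[0,0,0],[0,0,0],[0,0,0],[0,0,0],[0,0,0]]}'
python3 -m jog '{"claw":[0,0,0],"xyz":[[0,0,0.03],[0,0,0.03],[0,0,0.02]],"twist":[[0,0,0],[0,0,0],[0,0,0]]}'
python3 -m jog '{"claw":[0,0,0],"xyz":[[0,0,0.01],[0,0,0.01],[0,0,0.0]],"twist":[[0,0,0],[0,0,0],[0,0,0]]}'
```

```text
clock: 3.18
eef_pos: [472.4, 77.3, 55.9]
tool_rot: [3.14, 0.002, 2.932]
force: [0.2, 0.5, 0.3]
width: -0.0
gripper_force: 0.0
clock: 3.55
eef_pos: [472.2, 76.3, 47.3]
tool_rot: [3.141, 0.002, 2.931]
force: [-0.3, -0.0, -0.3]
width: 0.1
gripper_force: 0.0
clock: 3.92
eef_pos: [471.5, 76.1, 44.2]
tool_rot: [-3.141, -0.0, 2.931]
force: [0.2, -0.6, 0.1]
width: -0.6
gripper_force: 0.0
```

```bash
for i in 1; do python3 -m jog '{"claw":[0,0],"xyz":[[0,0,0.01],[0,0,0]],"twist":[[0,0,0],[0,0,0]]}'; python3 -m jog '{"claw":[0,0],"xyz":[[0,0,0.01],[0,0,0]],"twist":[[0,0,0],[0,0,0]]}';  python3 -m jog '{"claw":[0,0],"xyz":[[0,0,0.01],[0,0,0]],"twist":[[0,0,0],[0,0,0]]}'; done | grep -E "eef|force: \["
```

```text
eef_pos: [471.6, 76.2, 43.3]
force: [-0.3, -0.8, 2.9]
eef_pos: [471.6, 76.2, 42.3]
force: [-0.2, -0.7, 2.0]
eef_pos: [471.5, 76.2, 41.4]
force: [-1.6, -1.4, 4.4]
```

```bash
(python3 -m jog '{"claw":[0,0],"xyz":[[0,0,0.01],[0,0,0]],"twist":[[0,0,0],[0,0,0]]}'; python3 -m jog '{"claw":[0,0],"xyz":[[0,0,0.01],[0,0,0]],"twist":[[0,0,0],[0,0,0]]}';python3 -m jog '{"claw":[0,0],"xyz":[[0,0,0.01],[0,0,0]],"twist":[[0,0,0],[0,0,0]]}') | grep -E "eef|force: \["
```

```text
eef_pos: [471.5, 76.2, 41.0]
force: [-2.3, 0.3, 12.8]
eef_pos: [471.5, 76.2, 40.8]
force: [-3.6, -0.6, 21.5]
eef_pos: [471.6, 76.2, 40.5]
force: [-4.7, -0.9, 31.8]
```

```bash
python3 -m jog '{"claw":[0,0,0,0,0],"xyz":[[0,0,-0.3],[0,-0.4,-0.5],[0,-0.5,-0.5],[0,-0.1,0],[0,0,0]],"twist":[[0,0,0],[0,0,0],[0,0,0],[0,0,0],[0,0,0]]}'
python3 - <<'E'
from h import *
import cv2
d=optics.get_image("wrist");cv2.imwrite("pics/w2.png",d["color"][:,:,::-1])
X,Y,a=pose()
def loc(p): q=np.array(p[:2])-[X,Y]; return (np.array([[np.cos(a),np.sin(a)],[-np.sin(a),np.cos(a)]])@q).round(1)
for b in optics.boxes_of("wrist","shim_a"):
    l,t,w,h=b["rect"];print(round(b["score"],2),np.round(b["rect"]),"left edge local",loc(bp(d,l,t+h/2,28)),"right",loc(bp(d,l+w,t+h/2,28)))
d2=optics.get_image("top")
for b in optics.boxes_of("top","shim_a"):
    l,t,w,h=b["rect"];print(round(b["score"],2),np.round(b["rect"]),loc(bp(d2,l+w,t+h/2,28)))
print("proj foot3 corner",pr(d,W(63,126.5,45)),pr(d,W(85,103,45)))
for x in (9,20,30,41): print(x,pr(d,W(x,103,28)),pr(d,W(x,103,20)))
to(W(-15,103,60),a+np.pi/2)
E
```

```text
clock: 6.05
eef_pos: [451.8, -15.2, 160.9]
tool_rot: [3.141, -0.0, 2.93]
force: [-0.3, 0.7, -0.3]
width: 0.1
gripper_force: 0.0
0.81 [130. 200. 143.  48.] left edge local [-159.8  102.6] right [-48.8 102.6]
0.71 [355. 199.  63.  48.] left edge local [ 15.1 103.2] right [ 63.9 103.2]
0.68 [200. 414.  15.  13.] left edge local [-126.3  -91.5] right [-112.3  -91.4]
0.7 [296. 179.  46.  23.] [  12.6 -111.1]
0.58 [369. 192.  39.  26.] [-135.4 -111.9]
0.45 [387. 294.  12.  14.] [-161.3   97.9]
proj foot3 corner [424.47994127 198.00359937] [451.81673934 229.48734706]
9 [346.99670435 223.02107737] [346.47803606 220.23475552]
20 [361.14418318 223.02414614] [360.25930135 220.23764129]
30 [374.00646457 223.02693614] [372.78861347 220.2402649 ]
41 [388.1560049  223.03000536] [386.57183492 220.24315108]
shift tool /100mm [-0.007 -0.097  1.001]
twist/180 [ 0.     -0.0007  0.0008]
```

View pics/w2.png

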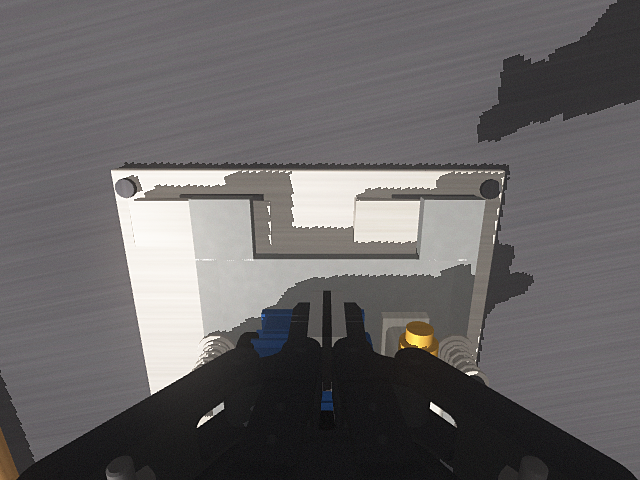

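```bash
python3 -m jog '{"claw":[0,0,0,0,0,0],"xyz":[[0,-0.2,0.2],[0,0,0.5],[0,0,0.5],[0,0,0.2],[0,0,0],[0,0,0]],"twist":[[0,0,0],[0,0,0],[0,0,0],[0,0,0],[0,0,0],[0,0,0]]}'
python3 - <<'E'
from h import *
to(W(-15,103,21),pose()[2]+np.pi/2); print(readout.read_state()["force"])
E
```

```text
clock: 7.0
eef_pos: [453.6, -34.4, 28.0]
tool_rot: [-3.14, -0.013, 2.932]
force: [0.5, -0.3, 0.8]
width: 0.2
gripper_force: 0.0
shift tool /100mm [0.057 0.103 0.071]
twist/180 [-0.0005 -0.0041  0.0004]
[ 0.5489419  -0.25231513  0.77665875]
```

```bash
python3 -m jog '{"claw":[0,0,0],"xyz":[[0,0,0],[0,0,0],[0,0,0]],"twist":[[0,0,0],[0,0,0],[0,0,0]]}'
python3 - <<'E'
from h import *
to(W(-15,103,21),pose()[2]+np.pi/2); s=readout.read_state();print(s["force"],np.round(s["qpos"],2))
E
```

```text
clock: 7.38
eef_pos: [453.9, -35.0, 28.4]
tool_rot: [-3.14, -0.012, 2.931]
force: [-0.3, -0.5, -0.2]
width: -0.1
gripper_force: 0.0
shift tool /100mm [0.061 0.108 0.074]
twist/180 [-0.0005 -0.0038  0.    ]
[-0.3062986  -0.45214207 -0.20694509] [-0.01  0.74  0.04  2.19 -0.12  0.23  1.49]
```

```bash
python3 -m jog '{"claw":[0,0,0,0],"xyz":[[0,0,0],[0,0,0],[0,0,0],[0,0,0]],"twist":[[0,0.015,0],[0,0.015,0],[0,0,0],[0,0,0]]}'
python3 - <<'E'
from h import *
to(W(-15,103,21),pose()[2]+np.pi/2); s=readout.read_state();print(s["force"],np.round(s["qpos"],3))
E
```

```text
clock: 7.88
eef_pos: [453.1, -35.0, 27.9]
tool_rot: [-3.14, -0.107, 2.931]
force: [0.0, 0.4, 0.5]
width: -0.4
gripper_force: 0.0
shift tool /100mm [0.046 0.109 0.074]
twist/180 [-0.0006 -0.0341  0.    ]
[0.02181982 0.38232515 0.47714047] [ 0.004  0.758  0.037  2.102 -0.113  0.391  1.499]
```

```bash
python3 -m jog '{"claw":[0,0,0,0],"xyz":[[0.046,0,0.074],[0,0,0],[0,0,0],[0,0,0]],"twist":[[0,0,0],[0,0,0],[0,0,0],[0,0,0]]}'
python3 - <<'E'
from h import *
import cv2
to(W(-15,103,21),pose()[2]+np.pi/2); s=readout.read_state();print(s["force"],np.round(s["qpos"],3))
d=optics.get_image("wrist");cv2.imwrite("pics/w3.png",d["color"][:,:,::-1])
print(pr(d,W(15,103,28)),pr(d,W(15,121,28)),pr(d,s["eef_pos"]))
E
```

```text
clock: 8.38
eef_pos: [448.5, -33.9, 21.1]
tool_rot: [-3.14, -0.107, 2.931]
force: [-0.1, -0.9, 0.4]
width: 0.0
gripper_force: 0.0
shift tool /100mm [0.007 0.108 0.001]
twist/180 [-0.0005 -0.034   0.    ]
[-0.07044893 -0.92658146  0.41240366] [ 0.004  0.769  0.034  2.116 -0.115  0.365  1.5  ]
[424.59628023 313.09867347] [427.13904287 271.62015674] [326.41532799 307.7851633 ]
```

View pics/w3.png

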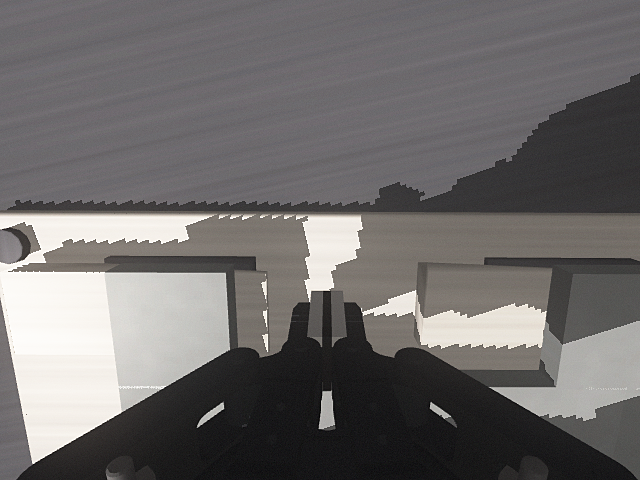

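```bash
(python3 -m jog '{"claw":[0,0,0],"xyz":[[0,0.1,0],[0,0.1,0],[0,0,0]],"twist":[[0,0,0],[0,0,0],[0,0,0]]}';python3 -m jog '{"claw":[0,0,0,0],"xyz":[[0,0.02,0],[0,0.02,0],[0,0.02,0],[0,0,0]],"twist":[[0,0,0],[0,0,0],[0,0,0],[0,0,0]]}';python3 -m jog '{"claw":[0,0,0,0],"xyz":[[0,0.02,0],[0,0.02,0],[0,0.02,0],[0,0,0]],"twist":[[0,0,0],[0,0,0],[0,0,0],[0,0,0]]}')| grep -E "eef|force: \["
```

```text
eef_pos: [452.9, -12.7, 21.0]
force: [0.6, 0.6, 0.3]
eef_pos: [453.9, -8.4, 21.0]
force: [-0.1, -1.0, 0.4]
eef_pos: [455.1, -2.3, 21.0]
force: [-0.1, 0.6, 0.6]
```

```bash
(for i in 1; do python3 -m jog '{"claw":[0,0,0],"xyz":[[0,0.02,0],[0,0.01,0],[0,0,0]],"twist":[[0,0,0],[0,0,0],[0,0,0]]}';python3 -m jog '{"claw":[0,0,0],"xyz":[[0,0.02,0],[0,0.01,0],[0,0,0]],"twist":[[0,0,0],[0,0,0],[0,0,0]]}';python3 -m jog '{"claw":[0,0,0],"xyz":[[0,0.02,0],[0,0.01,0],[0,0,0]],"twist":[[0,0,0],[0,0,0],[0,0,0]]}'; done)| grep -E "eef|force: \["
```

```text
eef_pos: [455.6, -0.2, 21.0]
force: [-0.1, -2.4, 0.4]
eef_pos: [455.8, 1.0, 21.1]
force: [-0.6, -6.9, 1.9]
eef_pos: [456.4, 3.7, 21.3]
force: [-1.4, -7.5, 4.8]
```

```bash
(python3 -m jog '{"claw":[0,0,0,0,0],"xyz":[[0,0.02,0],[0,0.02,0],[0,0.02,0],[0,0.02,0],[0,0,0]],"twist":[[0,0,0],[0,0,0],[0,0,0],[0,0,0],[0,0,0]]}';python3 -m jog '{"claw":[0,0,0,0],"xyz":[[0,0.02,0],[0,0.02,0],[0,0.01,0],[0,0,0]],"twist":[[0,0,0],[0,0,0],[0,0,0],[0,0,0]]}')| grep -E "eef|force: \["
```

```text
eef_pos: [458.1, 11.4, 21.8]
force: [-2.1, -8.1, 11.8]
eef_pos: [459.1, 15.9, 22.2]
force: [-2.1, -8.6, 17.2]
```

```bash
(python3 -m jog '{"claw":[0,0,0],"xyz":[[0,0,-0.016],[0,0,0],[0,0,0]],"twist":[[0,0,0],[0,0,0],[0,0,0]]}';python3 -m jog '{"claw":[0,0,0],"xyz":[[0,0.02,-0.003],[0,0.01,-0.001],[0,0,0]],"twist":[[0,0,0],[0,0,0],[0,0,0]]}';python3 -m jog '{"claw":[0,0,0],"xyz":[[0,0.01,-0.001],[0,0.01,-0.002],[0,0,0]],"twist":[[0,0,0],[0,0,0],[0,0,0]]}')| grep -E "eef|force: \["
```

```text
eef_pos: [459.1, 16.2, 22.8]
force: [-1.8, -7.2, 2.9]
eef_pos: [459.5, 18.2, 23.1]
force: [-2.2, -10.2, 3.5]
eef_pos: [459.8, 19.5, 23.2]
force: [-1.6, -10.8, 2.0]
```

```bash
(python3 -m jog '{"claw":[0,0,0],"xyz":[[0,0.01,-0.001],[0,0.01,-0.002],[0,0,0]],"twist":[[0,0,0],[0,0,0],[0,0,0]]}';python3 -m jog '{"claw":[0,0,0],"xyz":[[0,0.01,-0.001],[0,0.01,-0.002],[0,0,0]],"twist":[[0,0,0],[0,0,0],[0,0,0]]}';python3 -m jog '{"claw":[0,0,0],"xyz":[[0,0.01,-0.001],[0,0,0],[0,0,0]],"twist":[[0,0,0],[0,0,0],[0,0,0]]}')| grep -E "eef|force: \["
```

```text
eef_pos: [460.0, 20.7, 23.4]
force: [-2.2, -13.1, 1.7]
eef_pos: [460.3, 21.9, 23.6]
force: [-2.0, -14.7, 0.2]
eef_pos: [460.4, 22.5, 23.7]
force: [-2.4, -15.0, -0.6]
```

```bash
(python3 -m jog '{"claw":[0,0,0],"xyz":[[0,0.01,-0.001],[0,0.01,-0.001],[0,0,0]],"twist":[[0,0,0],[0,0,0],[0,0,0]]}';python3 -m jog '{"claw":[0,0,0],"xyz":[[0,0.01,-0.001],[0,0.01,-0.001],[0,0,0]],"twist":[[0,0,0],[0,0,0],[0,0,0]]}';python3 -m jog '{"claw":[0,0,0],"xyz":[[0,0.005,-0.001],[0,0,0],[0,0,0]],"twist":[[0,0,0],[0,0,0],[0,0,0]]}')| grep -E "eef|force: \["
```

```text
eef_pos: [460.7, 23.7, 23.8]
force: [-2.3, -16.7, -0.5]
eef_pos: [460.9, 24.9, 24.0]
force: [-2.1, -19.2, 0.7]
eef_pos: [461.0, 25.1, 24.0]
force: [-2.3, -19.7, -1.2]
```

```bash
python3 -m jog '{"claw":[0,0,0,0,0,0,0],"xyz":[[0,-0.1,0],[0,-0.15,0],[0,0,0],[0,0,-0.4],[0,0,-0.4],[0,0,0],[0,0,0]],"twist":[[0,0,0],[0,0,0],[0,0,0],[0,0,0],[0,0,0],[0,-0.03,0],[0,0,0]]}'
python3 - <<'E'
from h import *
import cv2
to(W(85,103,50),pose()[2]+np.pi/2)
d=optics.get_image("wrist");cv2.imwrite("pics/w4.png",d["color"][:,:,::-1])
E
```

```text
clock: 16.3
eef_pos: [464.6, 8.2, 104.5]
tool_rot: [-3.14, -0.015, 2.933]
force: [-0.0, -0.5, -0.6]
width: -0.0
gripper_force: 0.0
shift tool /100mm [0.067 0.664 0.545]
twist/180 [-0.0004 -0.0047  0.0007]
```

View pics/w4.png

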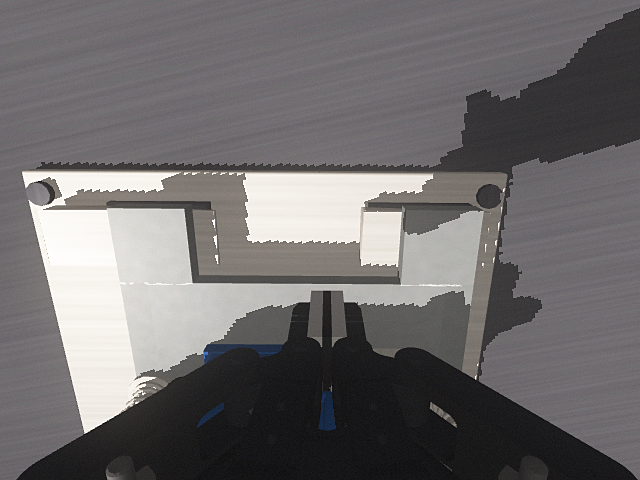

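The foot 3 shim's outer end (column 361) has moved about 25 mm towards the foot (edge at column 403). Next I'll press foot 3 lightly to check it.

```bash
(python3 -m jog '{"claw":[0,0,0,0,0],"xyz":[[0.067,0.4,0],[0,0.264,0.2],[0,0,0.3],[0,0,0],[0,0,0]],"twist":[[0,0,0],[0,0,0],[0,-0.0045,0],[0,0,0],[0,0,0]]}'; python3 -m jog '{"claw":[0,0,0],"xyz":[[0,0,0.04],[0,0,0.03],[0,0,0.0]],"twist":[[0,0,0],[0,0,0],[0,0,0]]}';python3 -m jog '{"claw":[0,0],"xyz":[[0,0,0.01],[0,0,0]],"twist":[[0,0,0],[0,0,0]]}';python3 -m jog '{"claw":[0,0],"xyz":[[0,0,0.01],[0,0,0]],"twist":[[0,0,0],[0,0,0]]}')| grep -E "eef|force: \["
```

```text
eef_pos: [473.4, 72.9, 54.1]
force: [0.2, -0.0, -0.2]
eef_pos: [473.0, 73.2, 47.1]
force: [-0.3, 0.4, -0.0]
eef_pos: [472.9, 73.3, 46.0]
force: [-0.3, 1.0, -0.4]
eef_pos: [472.9, 73.3, 44.9]
force: [-0.5, -0.1, -0.3]
```

```bash
(python3 -m jog '{"claw":[0,0],"xyz":[[0,0,0.01],[0,0,0]],"twist":[[0,0,0],[0,0,0]]}'; python3 -m jog '{"claw":[0,0],"xyz":[[0,0,0.01],[0,0,0]],"twist":[[0,0,0],[0,0,0]]}')| grep -E "eef|force: \["
```

```text
eef_pos: [472.9, 73.3, 44.5]
force: [-0.2, 0.1, 6.8]
eef_pos: [473.0, 73.3, 44.3]
force: [-3.0, 0.3, 17.3]
```

Foot 3 now holds firm: 0.2 mm of give between 7 and 17 N. I'll lift clear and hand in.

```bash
python3 -m jog '{"claw":[0,0,0,0,0,0],"xyz":[[0,0,-0.3],[0,0,-0.5],[0,0,-0.4],[0,0,0],[0,0,0],[0,0,0]],"twist":[[0,0,0],[0,0,0],[0,0,0],[0,0,0],[0,0,0],[0,0,0]]}'
python3 -c "
from cell import order
print(order.finish_job())"
```

```text
clock: 19.1
eef_pos: [471.9, 73.4, 161.8]
tool_rot: [-3.139, -0.001, 2.931]
force: [0.1, -0.6, 0.1]
width: -0.3
gripper_force: 0.0
the job is handed in; nothing more can be done
None
```

Foot 3 dipped about 2.5 mm when pressed, so I pushed its shim in about 25 mm until it was tight at about 20 N; the foot now gives only 0.2 mm between 7 and 17 N. I didn't press the other three feet, and I handed the job in at 19 s (no verdict shown).

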